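# Screw the blue lid onto the staple tub

## Robot

A 7-joint arm with a two-finger parallel gripper is mounted at the origin on a cart in front of the work surface, level with it; the furniture and walls round the work are solid. World frame = base frame: x ahead of the robot, y to its left, z up, the work surface at z = 0. Lengths are in m, angles in rad, forces in N, time in s.
With the tool pointing down it reaches from about 0.4 to 0.85 m from the base axis. Payload 4.5 kg.
Tool frame: the origin (TCP) lies midway between the tips of the shut fingers; the grasp point (between the pads) lies 19 mm behind it; z points along the fingers, y is the line along which they close (so a half turn about z gives the same grasp; the last joint's range is limited). The gripper opens to 88 mm and grips with 3 to 60 N. Pads are 18 mm wide; open, the fingers measure 123 mm over their backs; the gripper's body (75 mm by 187 mm) begins 45 mm behind the grasp point.
Start: joints at [-1.22, 0.689, -0.195, 1.565, 0.157, 0.902, -0.215], TCP at [0.195, 0.594, 0.239] pointing down, gripper open.
Joint ranges: [-3.01, 3.01], [-0.46, 2.08], [-1.47, 1.51], [0.13, 2.56], [-1, 4.14], [0.04, 2.09], [-2.66, 2.66]. Speed limits (rad/s): [2.57, 2.57, 3.14, 3.14, 3.14, 3.14, 3.14].

## Interface

Orientations are given as a 3x3 rotation matrix whose columns are the frame's x, y, z axes.
In Python, from workcell import ctrl, solver, cams, nets gives the robot as it stands. Calls block until the motion is done:
- ctrl.reach(position, orientation): joint-space move of the TCP to a pose.
- ctrl.servo_line(position, rate=0.15, attitude=None, threshold=None): straight line of the TCP; attitude=None keeps the orientation; rate is the mean speed in m/s. With threshold (N) it stops when the force on the tool has changed by that much, and returns True; else False.
- ctrl.movej(angles): joint-space move.
- ctrl.open_jaws() and ctrl.grab(): open the fingers fully, or close them until they stop; the grip force is fixed at half the most.
- ctrl.pause(seconds).
- solver.ik(position, orientation): joint angles nearest the present ones, or None.
- ctrl.sense(): the state.
- cams.get_image(name): name is "scene" or "top"; returns (picture, depth): 420x560x3 uint8, red, green, blue; 420x560 float32, m along the optical axis (not along the pixel's ray), 0 where there is no reading.
- cams.camera_model(name): a dict with "camera_matrix" (3x3 intrinsics, pixels), "k1" (the pictures are not rectified: a ray, as slopes to the right and down, at radius r is drawn at 1 + k1 r^2 times it, then the intrinsics apply), "eye" and "orientation" of the camera in the world. Camera axes: x right, y up, looking along -z (the intrinsics and any distortion apply to the point x, -y, -z); pixel columns grow to the right and rows downward; lengths in m; the calibration is good to about 2 mm. A picture is of the moment at which its call begins. camera_model takes no time and is no camera call.
A pose or a line that the arm cannot do raises ctrl.Unreachable and nothing moves.
- ctrl.finish_job(): hands the job in; it is judged then, once.
Trained networks look in the newest picture that a camera, given by its name, has taken for a name from the list of things; names that differ only in an ending like _2 or _b are one class to them, and where a whole thing is asked for, a point or a joint stands for the part that bears it (a point fixed in the world has none). Each returns a list of dicts, best first, with "score" (0 to 1); they miss things now and then, are a little off and sometimes report something else, mostly with a low value. They report only what shows in the picture. A call takes as long as a camera call. They do not tell look-alikes from the thing itself.
- nets.find_in(camera, target): "point" ([column, row] as shares, 0 to 1, of the picture: columns of its width, rows of its height, amid what is visible of it).
- nets.pinpoint(camera, target): "point" ([column, row] as shares, 0 to 1, of the picture: columns of its width, rows of its height: a listed point, or the origin of a listed thing).
The state is a dict: "time_s": time; "joint_pos": joint angles; "joint_velocities": joint speeds; "joint_torque": joint torques, N m; "eef_pos": TCP position; "orientation": TCP orientation; "force": force on the tool from outside, world axes, zero at the start; "torque": the same for the moment, N m; "gripper_width": opening from 0.0 (shut) to 1.0 (fully open); "gripper_force": force on a finger pad.
Only numpy, scipy, OpenCV 4.12 (cv2) and the standard library are available. Lean on these libraries where they do the work, as an engineer would, in place of code of your own. Each camera call takes 0.05 s, during which the arm holds its last target. There are 200 camera calls.

## Task

Close the white tub with the blue lid. Set the lid level on the mouth with its grip bar lined up over the two blue lugs so that its ears rest on top of them, turn it back anticlockwise (seen from above) to the black marks and lower it until it sits down on the rim, then tighten it clockwise under the lugs as far as it goes and let go. Leave the orange lid where it is.

Things in the scene. Friction and masses are not known exactly. Their poses are not given: they have to be found in the camera images.
- blue_lid_grip (a point): Blue lid, level on the table. Point in its upright grip bar (64 long, 20 thick, 42 tall), 18 mm below the bar's top, 46 above the lid's underside, 30 above the underside of disc and ears. x along bar and ears (half turn = same), y across the bar, z up. Disc 96 mm across, two ears 22 wide out to 60 mm radius; tapered white plug below, 60 to 76 mm across, 16 deep. 0.1 to 0.2 kg.
- tub_mouth (a point): Centre of the fixed white tub's 84 mm mouth, at rim height, 65 mm above the table; z up. Blue lugs stand on the 136 mm rim flange at +x and -x: roofs from 53 mm radius out, from 18 deg clockwise (a stop) to 20 deg anticlockwise of x, tops 15 mm above the rim. Tight, the lid's bar lies along x, disc and ears on the rim, ears under the roofs; on the lugs it sits 15 mm higher.
- start_mark: Two black start marks on the flange; origin at the mouth's centre, x runs through both marks, 60 deg anticlockwise (from above) of the lugs' x. With its bar along this x the lid goes straight down onto the rim (free from about 35 to 120 deg). Under a roof an ear has 5 mm of height at the open end, 2 mm at the stop; the seated lid has 4 mm of sideways play.
- orange_lid_grip (a point): Orange lid of the same shape, to be left alone. The point lies in its grip bar, 46 mm above its underside; x along the bar, z up.
Mind the look-alikes: they are no part of the job. Of the things that look like the part that bears blue_lid_grip, the largest one is meant.

How it is judged:
By the outcome, as a careful person would: the job done as asked, in the order asked, and still so for the second after the job is handed in, with the robot touching nothing.
It also fails if it takes over 43 s, if anything falls off the work surface, if the arm or the gripper's body presses on something with over 40 N, if the wrist force passes 120 N, or if a joint passes its speed limit or range.

## Working session

There is one attempt and no reset: what is moved stays moved. The work goes in short steps, each a Python script; the robot and the scene stay as the last script left them, time stands still between calls to the robot, and variables do not carry over. Pictures are saved under pics/ and viewed, at most 10 in all, crops included, and the job is handed in when it is done.

```bash
ls; mkdir -p pics; cat > h.py <<'E'
import numpy as np, cv2
from workcell import ctrl, solver, cams, nets
def rays(name,uv):
    m=cams.camera_model(name);K=np.array(m["camera_matrix"]);k=m["k1"]
    uv=np.atleast_2d(np.asarray(uv,float))
    d=np.c_[(uv[:,0]-K[0,2])/K[0,0],(uv[:,1]-K[1,2])/K[1,1]]
    s=d.copy()
    for _ in range(30): s=d/(1+k*(s**2).sum(1,keepdims=True))
    R=np.array(m["orientation"]);
    return np.array(m["eye"]),np.c_[s[:,0],-s[:,1],-np.ones(len(s))]@R.T
def at_depth(name,uv,dep): e,r=rays(name,uv); return e+r*np.atleast_1d(dep)[:,None]
def at_z(name,uv,z): e,r=rays(name,uv); return e+r*((z-e[2])/r[:,2])[:,None]
def cloud(name,dep):
    v,u=np.mgrid[:420,:560]; return at_depth(name,np.c_[u.ravel(),v.ravel()],dep.ravel()).reshape(420,560,3)
E
python3 - <<'E'
from h import *
for n in ("scene","top"):
    p,d=cams.get_image(n); np.savez(f"pics/{n}0.npz",p=p,d=d); cv2.imwrite(f"pics/{n}0.png",p[:,:,::-1])
    m=cams.camera_model(n); print(n,np.round(m["eye"],3),m["k1"],np.round(m["orientation"],2).tolist())
    for t in ("blue_lid_grip","tub_mouth","start_mark","orange_lid_grip"):
        for q in nets.pinpoint(n,t): print(n,t,np.round(np.array(q["point"])*[560,420],1),round(q["score"],2))
print(ctrl.sense()["time_s"])
E
```

```text
pics
scene [ 0.154 -0.576  0.699] -0.01954924586183699 [[0.87, 0.33, -0.37], [-0.49, 0.58, -0.65], [0.0, 0.75, 0.66]]
scene blue_lid_grip [221.5 227.2] 0.8
scene blue_lid_grip [275.6 201.4] 0.69
scene blue_lid_grip [202.1 198.1] 0.56
scene tub_mouth [325.3 260.9] 0.89
scene orange_lid_grip [253.9 165.6] 0.68
top [0.368 0.046 1.201] -0.09765674404126654 [[-0.02, 0.99, -0.12], [-1.0, -0.02, -0.0], [-0.0, 0.12, 0.99]]
top blue_lid_grip [257.4 191.1] 0.89
top blue_lid_grip [200.5 252. ] 0.85
top blue_lid_grip [256.9 260.1] 0.58
top tub_mouth [363.2 195.1] 0.82
top orange_lid_grip [183.6 183.3] 0.77
top orange_lid_grip [365.  193.3] 0.25
0.5
```

View pics/scene0.png

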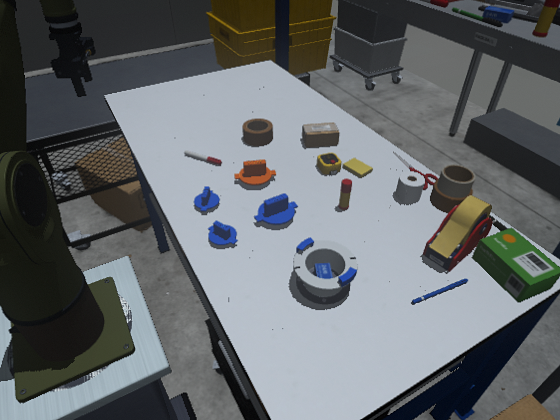

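View pics/top0.png

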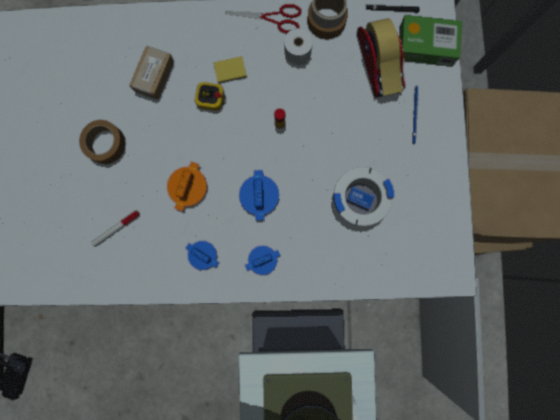

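Top picture: the three blue candidates are the large lid at (258,195) and two small ones at (202,254) and (262,260). I choose the large one at (258,195), and check it in a crop below. The orange lid is at (186,187) and the tub at (363,197), with lugs at about (338,203) and (389,189) and some blue-and-white item inside.

```bash
python3 - <<'E'
from h import *
z=np.load("pics/top0.npz");p,d=z["p"],z["d"]
cv2.imwrite("pics/crop.png",cv2.resize(p[140:280,180:410],None,fx=3.4,fy=3.4,interpolation=cv2.INTER_CUBIC)[:,:,::-1])
for n in ("top","scene"):
    z=np.load(f"pics/{n}0.npz");p,d=z["p"],z["d"]; C=cloud(n,d)
    hsv=cv2.cvtColor(p,cv2.COLOR_RGB2HSV)
    blue=(cv2.inRange(hsv,(100,120,50),(125,255,255))>0)&(d>0)
    k,l,s,c=cv2.connectedComponentsWithStats(blue.astype(np.uint8))
    for i in range(1,k):
        if s[i,4]<20: continue
        P=C[l==i]; 
        if not(0.3<P[:,0].mean()<0.9 and abs(P[:,1].mean())<0.6): continue
        print(n,np.round(c[i]),s[i,4],"mean",np.round(P.mean(0),4),"z%",np.round(np.percentile(P[:,2],[2,50,98]),3))
        for lo,hi in ((.012,.026),(.057,.071),(.072,.088)):
            Q=P[(P[:,2]>lo)&(P[:,2]<hi)]
            if len(Q)>15:
                r=cv2.minAreaRect((Q[:,:2]*1000).astype(np.float32)); print("   ",lo,len(Q),np.round(Q.mean(0),4),np.round(r[0],1),np.round(r[1],1),round(r[2],1))
    # tub
    m=(abs(C[:,:,2]-.065)<.006)&(C[:,:,0]>.3)&(d>0)&(abs(C[:,:,1]+.26)<.12)
    Q=C[m]; (cx,cy),r=cv2.minEnclosingCircle((Q[:,:2]*1000).astype(np.float32)); print(n,"tub",len(Q),cx,cy,r,np.median(Q[:,2]))
    dark=m&(p.max(2)<70); print("dark",[(int(v),int(u),np.round(C[v,u],3).tolist()) for v,u in np.argwhere(dark)[:40:3]])
E
```

```text
top [415. 110.] 87 mean [ 0.7244 -0.2853  0.0077] z% [0.001 0.008 0.012]
top [259. 195.] 1331 mean [0.5192 0.1016 0.0287] z% [0.017 0.022 0.065]
    0.012 1055 [0.5193 0.1017 0.0209] [520.9 102. ] [93.7 94.3] 46.0
    0.057 234 [0.5199 0.1022 0.0625] [520.6 102.2] [63.6 20. ] 1.5
top [389. 188.] 117 mean [ 0.5206 -0.1949  0.0779] z% [0.064 0.079 0.083]
    0.072 110 [ 0.5206 -0.1951  0.0789] [ 520.2 -194.9] [40.6 15.4] 12.1
top [360. 198.] 340 mean [ 0.506  -0.1367  0.0302] z% [0.024 0.03  0.035]
    0.012 16 [ 0.5016 -0.1237  0.024 ] [ 505.6 -132. ] [48.  28.3] 64.9
top [338. 202.] 128 mean [ 0.4914 -0.0788  0.078 ] z% [0.071 0.078 0.083]
    0.072 122 [ 0.4917 -0.0789  0.0784] [491.6 -79.4] [41.9 16.1] 16.3
top [202. 255.] 693 mean [0.3819 0.238  0.0202] z% [0.002 0.016 0.047]
    0.012 476 [0.381  0.238  0.0154] [382.1 239.5] [65.9 66.3] 12.8
top [262. 260.] 693 mean [0.3674 0.0969 0.0201] z% [0.01  0.015 0.047]
    0.012 503 [0.3677 0.0965 0.0152] [367.8  96.7] [65.3 66. ] 67.2
top tub 2840 688.9706420898438 -258.99822998046875 274.9801940917969 0.06288259507281624
dark [(26, 367
[... 1457 characters left out ...]
0.0073] z% [0.003 0.007 0.012]
scene [417. 300.] 35 mean [ 0.652  -0.2808  0.0064] z% [0.003 0.006 0.01 ]
scene tub 2957 690.423828125 -259.4402160644531 275.3958435058594 0.06301884374855371
dark [(220, 491, [0.922, -0.226, 0.07]), (222, 489, [0.913, -0.227, 0.069]), (223, 489, [0.914, -0.228, 0.066]), (224, 488, [0.914, -0.227, 0.062]), (225, 487, [0.907, -0.229, 0.063]), (227, 441, [0.803, -0.183, 0.067]), (228, 442, [0.811, -0.181, 0.059]), (229, 484, [0.886, -0.236, 0.067]), (230, 503, [0.929, -0.258, 0.061]), (231, 479, [0.866, -0.238, 0.071]), (231, 483, [0.887, -0.236, 0.059]), (232, 480, [0.868, -0.239, 0.068]), (233, 470, [0.847, -0.229, 0.067]), (233, 479, [0.868, -0.238, 0.064])]
```

View pics/crop.png

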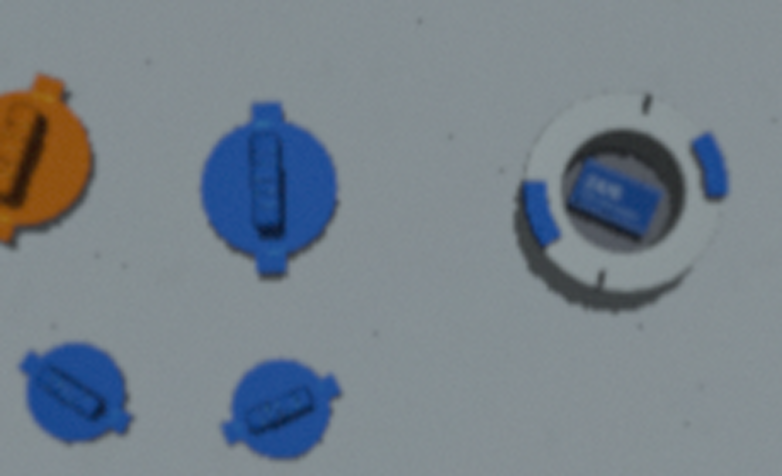

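The crop confirms the large lid at crop (268,185), i.e. top (259,194). The marks are at crop (647,103) and (601,279), and the lugs agree with the 60° relation. Next I fit the geometry and check IK.

```bash
cat >> h.py <<'E'
def Rz(deg):
    c,s=np.cos(np.radians(deg)),np.sin(np.radians(deg)); return np.array([[c,s,0],[s,-c,0],[0,0,-1.]])
E
python3 - <<'E'
from h import *
from scipy.optimize import least_squares
for n in ("top","scene"):
    z=np.load(f"pics/{n}0.npz");p,d=z["p"],z["d"]; C=cloud(n,d)
    m=(abs(C[:,:,2]-.064)<.005)&(np.hypot(C[:,:,0]-.507,C[:,:,1]+.138)<.085)&(d>0)
    Q=C[m]; c=Q[:,:2].mean(0)
    def f(c): # soft annulus membership, 42..68 mm
        r=np.hypot(*(Q[:,:2]-c).T); return np.maximum(r-.068,0)+np.maximum(.042-r,0)
    s=least_squares(f,c,x_scale=1e-3,diff_step=1e-3); print(n,"tub",np.round(s.x,4),np.median(Q[:,2]),s.cost)
    g=p.min(2).astype(int); hsv=cv2.cvtColor(p,cv2.COLOR_RGB2HSV)
    mk=m&(p.max(2)<95)&(abs(np.hypot(C[:,:,0]-s.x[0],C[:,:,1]-s.x[1])-.055)<.012)
    for v,u in np.argwhere(mk): 
        w=C[v,u,:2]-s.x; print("   mark",u,v,round(np.degrees(np.arctan2(w[1],w[0])),1),end="")
    print()
    blue=(cv2.inRange(hsv,(100,120,50),(125,255,255))>0)&(d>0)
    B=C[blue&(abs(C[:,:,2]-.0215)<.006)&(np.hypot(C[:,:,0]-.521,C[:,:,1]-.101)<.07)]
    c,r=cv2.minEnclosingCircle((B[:,:2]*1000).astype(np.float32)); c=np.array(c)/1e3
    W=B[:,:2]-c; E=W[np.hypot(*W.T)>.05]; a=E[E[:,0]>0].mean(0)-E[E[:,0]<0].mean(0)
    print("lid",np.round(c,4),r,"ears mid",np.round(c+(E[E[:,0]>0].mean(0)+E[E[:,0]<0].mean(0))/2,4),"angle",np.degrees(np.arctan2(a[1],a[0])))
st=ctrl.sense(); print(st["time_s"])
for y in (2,-77,-17,182,103,163):
    for pos in ((.521,.1015,.1),(.507,-.138,.13)):
        q=solver.ik(pos,Rz(y)); print(y,pos,None if q is None else np.round(q,2))
E
```

```text
top tub [ 0.5066 -0.1376] 0.06385459209434308 1.841956485191028e-06
   mark 370 168 -16.4   mark 370 169 -16.9   mark 369 170 -15.1   mark 370 170 -17.9   mark 369 171 -15.8   mark 370 171 -18.0   mark 369 172 -16.5   mark 383 184 -60.7   mark 384 185 -64.0   mark 384 186 -66.1   mark 385 187 -69.5   mark 385 188 -71.6   mark 386 189 -74.3   mark 386 190 -76.8   mark 386 191 -79.1   mark 386 192 -81.8   mark 386 193 -83.8   mark 387 197 -93.7   mark 388 198 -96.2   mark 389 198 -96.0   mark 390 198 -95.8   mark 391 198 -95.5   mark 356 221 161.9   mark 357 221 164.2   mark 356 222 162.4   mark 356 223 163.3   mark 355 224 162.0   mark 356 224 163.8
lid [0.5208 0.1026] 60.00175094604492 ears mid [0.5207 0.1021] angle 0.24312897722121446
scene tub [ 0.5091 -0.1383] 0.06441484674373632 3.790412922366747e-06
   mark 309 244 89.5   mark 310 244 89.8   mark 312 244 85.6   mark 308 245 92.9   mark 309 245 89.8   mark 310 245 89.9   mark 311 245 88.5   mark 312 245 85.5   mark 306 246 98.3   mark 307 246 96.8   mark 308 246 94.6   mark 309 246 92.0   mark 310 246 89.6   mark 311 246 87.9   m
[... 1859 characters left out ...]
0.98]
-77 (0.521, 0.1015, 0.1) [ 0.15  0.89 -0.74  1.95  0.95  0.71  2.18]
-77 (0.507, -0.138, 0.13) [-0.19  0.84  0.65  1.99 -0.88  0.62 -1.86]
-17 (0.521, 0.1015, 0.1) [-0.5   0.83  0.37  1.98 -0.65  0.46 -1.5 ]
-17 (0.507, -0.138, 0.13) [-0.02  0.76  0.34  1.98 -0.51  0.48 -1.18]
182 (0.521, 0.1015, 0.1) [-0.09  0.8  -0.31  1.96  0.52  0.46  0.82]
182 (0.507, -0.138, 0.13) [ 0.5   0.77 -0.54  1.95  0.68  0.6   1.11]
103 (0.521, 0.1015, 0.1) [-0.26  0.78 -0.03  1.97  0.06  0.39 -0.11]
103 (0.507, -0.138, 0.13) [ 0.29  0.73 -0.19  1.96  0.28  0.47  0.13]
163 (0.521, 0.1015, 0.1) [-0.13  0.79 -0.24  1.96  0.42  0.44  0.59]
163 (0.507, -0.138, 0.13) [ 0.45  0.76 -0.46  1.95  0.6   0.57  0.86]
```

```bash
python3 - <<'E'
from h import *
R=Rz(181); p=np.array([.522,.1015,.029])
ctrl.reach(p+[0,0,.07],R); ctrl.servo_line(p,rate=.12)
ctrl.grab(); s=ctrl.sense(); print(s["time_s"],s["eef_pos"],s["gripper_width"]*88,s["force"])
ctrl.servo_line(p+[0,0,.11],rate=.2)
ctrl.reach([.507,-.138,.15],Rz(103))
s=ctrl.sense(); e=s["eef_pos"]; print(s["time_s"],e,s["gripper_width"]*88,s["gripper_force"],s["force"])
for n in ("top","scene"):
    im,d=cams.get_image(n); np.savez(f"pics/{n}1.npz",p=im,d=d); cv2.imwrite(f"pics/{n}1.png",im[:,:,::-1])
    C=cloud(n,d); hsv=cv2.cvtColor(im,cv2.COLOR_RGB2HSV)
    zd=e[2]-.013+.0055
    B=C[(cv2.inRange(hsv,(100,110,30),(125,255,255))>0)&(d>0)&(abs(C[:,:,2]-zd)<.012)&(np.hypot(C[:,:,0]-e[0],C[:,:,1]-e[1])<.08)]
    print(n,len(B),np.median(B[:,2])-zd)
    if len(B)>50:
        c,r=cv2.minEnclosingCircle((B[:,:2]*1000).astype(np.float32)); W=B[:,:2]-np.array(c)/1e3; E=W[np.hypot(*W.T)>.051]
        print(np.round(c,1),r,[np.round(np.degrees(np.arctan2(*E[k][:,::-1].mean(0))),1) for k in (E[:,1]>0,E[:,1]<0) if k.any()])
im=np.hstack([np.load("pics/top1.npz")["p"][130:290,280:440],np.load("pics/scene1.npz")["p"][150:310,240:400]])
cv2.imwrite("pics/c1.png",cv2.resize(im,None,fx=2.5,fy=2.5)[:,:,::-1])
E
```

```text
4.4417 [0.52199126 0.10166682 0.02898809] 19.78817749303787 [0.63592396 0.54575361 0.50024481]
6.0917 [ 0.50718494 -0.13589847  0.14932121] 19.73563682217464 30.000146767124534 [-0.22231395  0.12477886 -1.44960136]
top 444 -0.0005311492431477605
[ 496.8 -124. ] 47.541786193847656 []
scene 754 0.00014745213975284055
[ 508.1 -147. ] 50.73017883300781 []
```

View pics/c1.png

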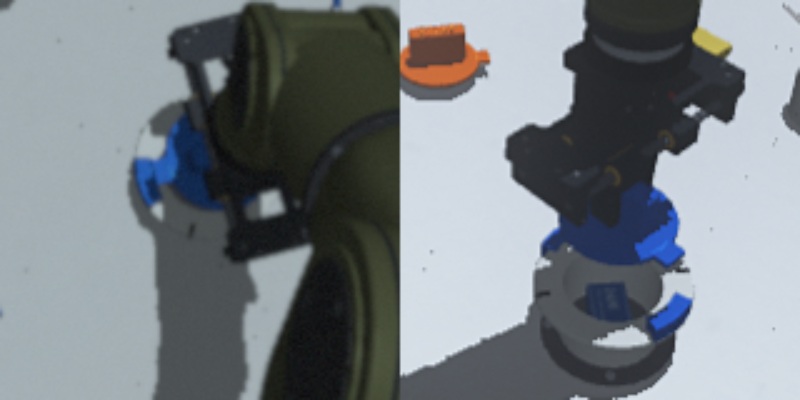

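The lid is held level, with its ears (scene crop (668,250) and (550,242)) above the lugs. I lower it onto them.

```bash
python3 - <<'E'
from h import *
T=[.5078,-.138]; R=Rz(103.1)
ctrl.servo_line(T+[.105],rate=.12,attitude=R)
s=ctrl.sense(); print(s["time_s"],s["eef_pos"],s["force"])
print(ctrl.servo_line(T+[.088],rate=.03,threshold=5)); s=ctrl.sense(); print(s["time_s"],s["eef_pos"],s["force"],s["torque"],s["gripper_width"]*88)
im,d=cams.get_image("scene"); cv2.imwrite("pics/c2.png",cv2.resize(im[170:310,240:400],None,fx=4,fy=4)[:,:,::-1])
E
```

```text
6.7167 [ 0.5079919  -0.13741794  0.10503768] [-0.23810794  0.33148555 -1.41949056]
True
7.175 [ 0.50816485 -0.13814935  0.09262282] [-0.37039253  0.57221641  4.569943  ] [-0.05337569  0.0430953   0.08959624] 19.606047108185415
```

View pics/c2.png

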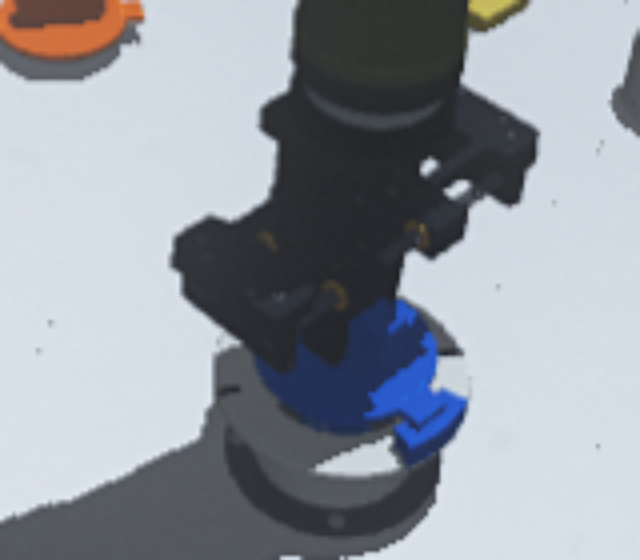

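Contact came at TCP z 0.0926 (expected 0.093), and the picture shows the near ear on its lug at crop (430,415). Next I turn back anticlockwise and lower.

```bash
cat >> h.py <<'E'
def st(tag=""):
    s=ctrl.sense(); R=np.array(s["orientation"])
    print(tag,round(s["time_s"],2),np.round(s["eef_pos"],4),"yaw",round(np.degrees(np.arctan2(R[1,0],R[0,0])),1),"F",np.round(s["force"],1),"M",np.round(s["torque"],2),"w",round(s["gripper_width"]*88,1)); return s
E
python3 - <<'E'
from h import *
T=[.5078,-.138]
ctrl.pause(.3); st()
for a in (118,133,148,163.1):
    ctrl.servo_line(T+[.0925],rate=.05,attitude=Rz(a)); st(a)
print(ctrl.servo_line(T+[.072],rate=.03,threshold=6)); st("down")
E
```

```text
7.53 [ 0.5082 -0.1382  0.0926] yaw 103.1 F [-0.3  0.3  5.1] M [-0.1   0.01  0.04] w 20.0
118 7.93 [ 0.5079 -0.1382  0.0926] yaw 117.8 F [-0.4 -0.2  4.8] M [-0.22  0.04  0.16] w 19.6
133 8.34 [ 0.5078 -0.1381  0.0925] yaw 132.8 F [-0.6 -0.8  3.8] M [-0.22  0.1   0.15] w 19.7
148 8.75 [ 0.5074 -0.1377  0.092 ] yaw 147.7 F [ 0.6  0.7 -1.4] M [-0.03  0.   -0.01] w 19.8
163.1 9.17 [ 0.5077 -0.1379  0.0923] yaw 162.8 F [-0.5 -1.4 -2.1] M [ 0.02  0.01 -0.01] w 19.8
True
down 9.69 [ 0.5078 -0.138   0.0773] yaw 163.1 F [-1.2 -0.3  2.1] M [-0.03 -0.01  0.04] w 19.6
```

```bash
python3 - <<'E'
from h import *
T=[.5078,-.138,.0768]
for a in (150,140,130,120,112,107):
    ctrl.servo_line(T,rate=.05,attitude=Rz(a)); s=st(a)
    if abs(s["torque"][2])>1 or np.linalg.norm(s["force"])>20: break
else:
    for a in np.arange(105,92,-2.):
        ctrl.servo_line(T,rate=.05,attitude=Rz(a)); s=st(a)
        if abs(s["torque"][2])>.7: break
im,d=cams.get_image("scene"); cv2.imwrite("pics/c3.png",cv2.resize(im[170:310,240:400],None,fx=4,fy=4)[:,:,::-1])
E
```

```text
150 10.07 [ 0.5086 -0.1379  0.0773] yaw 149.9 F [0.7 0.  6.6] M [-0.03  0.09 -0.22] w 20.0
140 10.39 [ 0.5087 -0.1378  0.0773] yaw 139.9 F [-0.7  0.9  5.9] M [ 0.01  0.08 -0.19] w 19.8
130 10.72 [ 0.5088 -0.1379  0.0772] yaw 129.9 F [0.6 0.7 6. ] M [ 0.08  0.05 -0.21] w 19.6
120 11.04 [ 0.5088 -0.1379  0.0772] yaw 119.9 F [0.5 0.5 6. ] M [ 0.03  0.12 -0.21] w 19.5
112 11.33 [ 0.5088 -0.1379  0.0773] yaw 111.9 F [0.5 0.3 5. ] M [ 0.    0.07 -0.17] w 19.8
107 11.58 [ 0.5088 -0.138   0.0773] yaw 106.9 F [0.9 0.4 6.4] M [-0.01  0.1  -0.19] w 19.6
105.0 11.83 [ 0.5088 -0.138   0.0772] yaw 105.0 F [0.7 0.6 5. ] M [ 0.01  0.15 -0.03] w 19.8
103.0 12.08 [ 0.5088 -0.138   0.0773] yaw 103.0 F [-0.1 -0.4  6.5] M [-0.04  0.12  0.08] w 19.8
101.0 12.33 [ 0.5085 -0.138   0.0773] yaw 101.1 F [0.4 0.4 6.2] M [-0.09  0.21  0.57] w 19.8
99.0 12.58 [ 0.5085 -0.1378  0.0773] yaw 99.2 F [-0.1 -0.9  6.2] M [-0.1   0.16  0.84] w 19.8
```

View pics/c3.png

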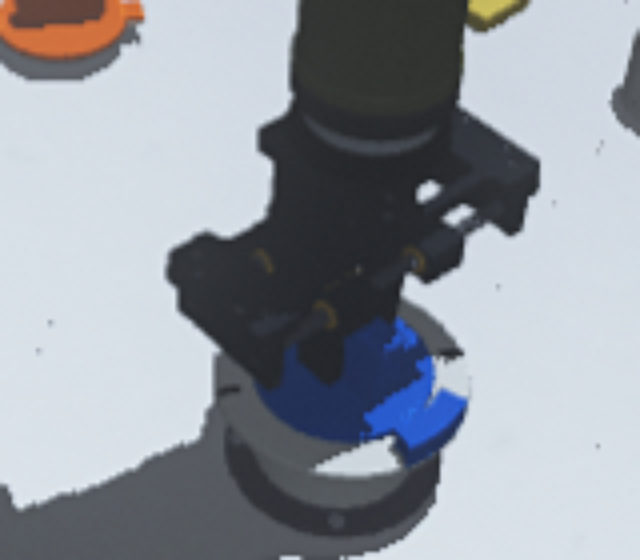

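The torque rises steadily from about yaw 103 (the expected tight angle), so the lid is at the stop. I release, retreat and inspect.

```bash
python3 - <<'E'
from h import *
ctrl.servo_line([.5078,-.138,.0768],rate=.05,attitude=Rz(97)); st(97)
ctrl.servo_line([.5078,-.138,.0775],rate=.05,attitude=Rz(101)); st("relax")
ctrl.open_jaws(); s=st("open"); e=s["eef_pos"]
ctrl.servo_line([e[0],e[1],.18],rate=.15); 
ctrl.reach([.40,.25,.3],Rz(150)); st("away")
out=[]
for n in ("top","scene"):
    p,d=cams.get_image(n); C=cloud(n,d); hsv=cv2.cvtColor(p,cv2.COLOR_RGB2HSV)
    B=C[(cv2.inRange(hsv,(100,110,30),(125,255,255))>0)&(d>0)&(np.hypot(C[:,:,0]-.508,C[:,:,1]+.138)<.08)]
    Q=B[B[:,2]>.1]; r=cv2.minAreaRect((Q[:,:2]*1000).astype(np.float32)); print(n,"bar",len(Q),np.round(r[0],1),np.round(r[1],1),round(r[2],1),"top z",np.percentile(Q[:,2],[10,50,90]))
    D=B[(B[:,2]<.09)&(np.hypot(B[:,0]-.508,B[:,1]+.138)<.044)]; A=np.c_[D[:,:2]-D[:,:2].mean(0),np.ones(len(D))]; print("disc plane",np.linalg.lstsq(A,D[:,2],rcond=None)[0],np.percentile(D[:,2],[5,50,95]))
    v,u=(130,290) if n=="top" else (180,250)
    out.append(cv2.resize(p[v:v+130,u:u+130],None,fx=3,fy=3,interpolation=cv2.INTER_CUBIC))
cv2.imwrite("pics/c4.png",np.hstack(out)[:,:,::-1])
E
```

```text
97 12.88 [ 0.5084 -0.1375  0.0772] yaw 97.2 F [-0.5  0.8  6.9] M [0.01 0.25 0.86] w 20.1
relax 13.13 [ 0.508  -0.1379  0.0773] yaw 100.9 F [-1.  -0.5  0.7] M [-0.01 -0.01  0.09] w 19.8
open 14.22 [ 0.5078 -0.138   0.0775] yaw 101.0 F [0.3 0.9 0.2] M [-0.07  0.02  0.01] w 88.1
away 16.6 [0.4007 0.2486 0.2995] yaw 149.8 F [-0.4 -0.  -0.5] M [-0.06 -0.01  0.04] w 87.9
top bar 277 [ 506.4 -139.4] [20.3 65.2] 12.2 top z [0.10843431 0.11136214 0.11441992]
disc plane [-0.00634692  0.00890553  0.07029839] [0.06678436 0.07014456 0.07393882]
scene bar 305 [ 507.9 -139.8] [20.2 63.8] 13.4 top z [0.10316054 0.1115784  0.1136328 ]
disc plane [0.0404931  0.01141608 0.0729254 ] [0.06897362 0.07091391 0.08621438]
```

View pics/c4.png

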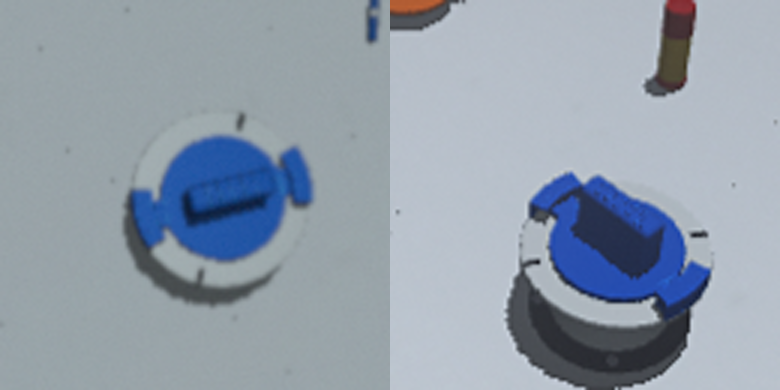

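The lid is level and seated: disc top at about 0.071, bar top at about 0.113. The bar lies along 102–103° against the lug axis at 103°, and the ears are under the roofs in both views.

```bash
python3 -c "
from h import *
print(ctrl.finish_job())"
```

```text
the job is handed in; nothing more can be done
None
```

The white tub is closed: the blue lid is seated level on the rim and tightened to the stop under the lugs. The orange lid was left alone, and I handed the job in after about 17 s on the robot's clock.

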